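Reset the grind on the round-hopper spice grinder

ROBOT

A 6-joint arm with a two-finger parallel gripper is mounted at the origin on the work surface. World frame = base frame: x ahead of the robot, y to its left, z up, the work surface at z = 0. Lengths are in mm, angles in rad, forces in N, time in s.
With the tool pointing down it reaches from about 400 to 925 mm from the base axis. Payload 12.5 kg.
Tool frame: the origin (TCP) lies at the very end of the fingers, on their centre line; the grasp point (between the pads) lies 19 mm behind it; z points along the fingers, y is the direction in which the jaws open and shut (so a half turn about z gives the same grasp; the last joint's range is limited). The gripper opens to 95 mm and grips with 3 to 60 N. Pads are 20 mm wide; open, the fingers measure 119 mm over their backs; the gripper's body (75 mm by 180 mm) begins 59 mm behind the grasp point.
Start: joints at [-1.298, 0.491, 1.559, -0, 1.092, -0.106], TCP at [231.152, -580.702, 214.661] pointing down, gripper open.
Joint ranges: [-3.1, 3.1], [-0.84, 2.19], [0.05, 2.79], [-1.13, 4.28], [0.06, 2.93], [-2.69, 2.69]. Speed limits (rad/s): [2.22, 2.22, 2.79, 3.14, 3.14, 3.14].

INTERFACE

Orientations are given as [roll, pitch, yaw] about the fixed x, y, z axes, in that order (R = Rz(yaw) Ry(pitch) Rx(roll)).
In Python, from cell import env, read_camera, get_calibration gives the robot as it stands.
- The arm moves only by the tool arm_command, never from a script. Its argument "targets" is a list of rows, each a list of 3 entries, a list of its own where there are three numbers: the turn, a rotation vector about the tool's x, y, z in rad, then the shift along the tool's x, y, z in m, then the closure in counts, from 0 (fully open) to 255 (shut). In form: [[[rx, ry, rz], [tx, ty, tz], fingers], ...]. A call has 1 to 8 rows; each row is the pose to reach, as a shift and turn from the pose commanded when the call began, along the tool's axes at that moment; what a row does not reach only later rows make up. A row lasts 1/10 s, in which the tool goes at most 50 mm and 8.59 degrees, less where a joint would pass 70% of its speed; a pose out of reach is approached as far as the arm can. A call with a gripper value outside its range is refused whole. The fingers move at their own pace and stop on an object; the grip force is fixed at half the most. Time passes only in rows, so rows that repeat a pose let the fingers close. It gives the time, the measured TCP pose, the force and the opening at its end, in the units of the state.
- env.state(): the state, without advancing time (a new reading comes with each control period).
- read_camera(name): name is "side" or "top"; returns (picture, depth): 384x512x3 uint8, blue, green, red; 384x512 float32, mm along the optical axis (not along the pixel's ray), 0 where there is no reading.
- get_calibration(name): a dict with "vfov" (degrees; the focal length in pixels is half the picture's height over the tangent of half this angle, whatever the lens; pixels are square), "cx", "cy" (the principal point, pixels), "k1" (the pictures are not rectified: a ray, as slopes to the right and down, at radius r is drawn at 1 + k1 r^2 times it, then the intrinsics apply), "world_from_camera" (4x4, takes a point from camera to world coordinates). Camera axes: x right, y down, z forward; pixel columns grow to the right and rows downward; lengths in mm; the calibration is good to about 2 mm. A picture is of the moment at which its call begins. get_calibration takes no time and is no camera call.
- env.job_done(): hands the job in, once; it reports no verdict.
The state is a dict: "t": time; "joints": joint angles; "qvel": joint speeds; "tau": joint torques, N m; "eef_pos": TCP position; "tcp_rot": TCP orientation; "ft_force": force on the tool from outside, world axes, zero at the start; "moment": the same for the moment, N m; "opening": opening from 0.0 (shut) to 1.0 (fully open).
Only numpy, scipy, OpenCV 4.12 (cv2) and the standard library are available. Lean on these libraries where they do the work, as an engineer would, in place of code of your own. Each camera call takes 0.05 s, during which the arm holds its last target.

TASK

Two spice grinders stand on the pizza counter. On the one with the round funnel hopper, turn the grind dial clockwise (seen from above) until it is against its stop, then turn it back counterclockwise exactly three clicks, one click for each white mark on the ring round the dial, and let go. Leave the other grinder, with the square hopper, at its own setting.

Things in the scene. Friction and masses are not known exactly. Their poses are not given: they have to be found in the camera images.
- mill_round: Grinder with the round hopper: fixed grey box 140 (x) x 220 (y) mm, deck 104 mm high; origin under its centre. Steel funnel hopper at y +62 mm, 86 mm across its rim, top at 169 mm. Grind dial at y -60 mm, inside a fixed black ring 92 mm across with 12 white marks 25 degrees apart; the first, longer, beside a small steel pin, is the stop.
- dial_grip (a point): Grip point on that dial's axis, 141 mm above the counter. Black disc 52 mm across with an upright bar over it, 48 mm long, 14 mm thick, from 24 mm below this point (disc top) to 12 mm above. Pinch the 14 mm from above, tips off the disc. The point turns with the dial: z up, x along the bar to the end with the white pointer line, y across the bar.
- dial (a joint): Dial angle, rad, counterclockwise from above: 0 at the hard stop (pointer on the first mark), most 4.80. A click is 25 degrees (0.436 rad), so three are 1.309. Starts 0.5 to 1.4 from the stop: one grasp does both turns. Friction (0.06 N m) holds it where it is left; clicks cannot be felt, count marks or degrees.
- dial2_tip (a point): Pointer end, on top of the bar, of the like dial on the other grinder, the one with the square box hopper (80 x 80 mm, 60 mm high). 22 mm from that dial's axis, 153 mm above the counter. Not to be moved.

How it is judged:
By the outcome, as a careful person would: the job done as asked, in the order asked, and still so for the second after the job is handed in, with the robot touching nothing.
It also fails if it takes over 38 s, if anything falls off the work surface, if the arm or the gripper's body presses on something with over 40 N, if the wrist force passes 120 N, or if a joint passes its speed limit or range.

## Working session

There is one attempt and no reset: what is moved stays moved. The work goes in short steps, Python scripts to look and compute and a tool call to move; the robot and the scene stay as the last step left them, time stands still between calls to the robot, and variables do not carry over. Pictures are saved under pics/ and viewed, and the job is handed in when it is done.

Besides the shell and the picture viewer there is one more tool, called after "Request:" by a JSON object that holds its "api" and its "payload". arm_command: Moves the arm, as the interface text tells. Its arguments: {"type":"object","properties":{"targets":{"type":"array"}},"required":["targets"]}

```bash
mkdir -p pics; python3 - <<'E'
from cell import env, read_camera, get_calibration
import cv2, numpy as np
for n in ["side","top"]:
    p,d=read_camera(n); cv2.imwrite(f"pics/{n}0.png",p); np.save(f"pics/{n}0.npy",d)
    c=get_calibration(n); print(n,c)
print(env.state())
E
```

```text
side {'vfov': 51.706231341550776, 'cx': 259.6492712176773, 'cy': 192.41049559531982, 'k1': -0.13215865650860195, 'world_from_camera': array([[ 8.91409359e-01, -3.44472359e-01,  2.94496433e-01,
         3.55992141e+02],
       [-4.53197124e-01, -6.79430714e-01,  5.77049627e-01,
        -4.68656222e+02],
       [ 1.31227519e-03, -6.47852375e-01, -7.61764779e-01,
         6.35582360e+02],
       [ 0.00000000e+00,  0.00000000e+00,  0.00000000e+00,
         1.00000000e+00]])}
top {'vfov': 48.78755080625059, 'cx': 248.85913950540876, 'cy': 195.37748851509198, 'k1': -0.09961938983729529, 'world_from_camera': array([[ 1.52873198e-02, -9.85663775e-01,  1.68027439e-01,
         4.23661801e+02],
       [-9.99813103e-01, -1.30798652e-02,  1.42364446e-02,
        -5.72082399e+01],
       [-1.18345715e-02, -1.68213673e-01, -9.85679513e-01,
         9.87195378e+02],
       [ 0.00000000e+00,  0.00000000e+00,  0.00000000e+00,
         1.00000000e+00]])}
{'t': 0.1, 'joints': array([-1.29762050e+00,  4.91457457e-01,  1.55937346e+00, -1.55297762e-05,
        1.09170448e+00, -1.05600671e-01]), 'qvel': array([ 0.00074595, -0.00017136, -0.00254092,  0.00248405,  0.00135745,
        0.00076378]), 'tau': array([ 3.01026710e-03, -6.13621402e+01, -2.58606058e+01,  6.94244402e-02,
        4.70185967e-02, -5.41697989e-05]), 'eef_pos': array([ 231.07532817, -580.48874878,  214.15135262]), 'tcp_rot': array([-3.14065371e+00, -8.56715014e-05,  3.78783626e-01]), 'ft_force': array([-0.07814057, -0.82595399,  1.28329435]), 'moment': array([ 0.04771053,  0.01676471, -0.02263904]), 'opening': 1.0029593289540608}
```

View pics/side0.png

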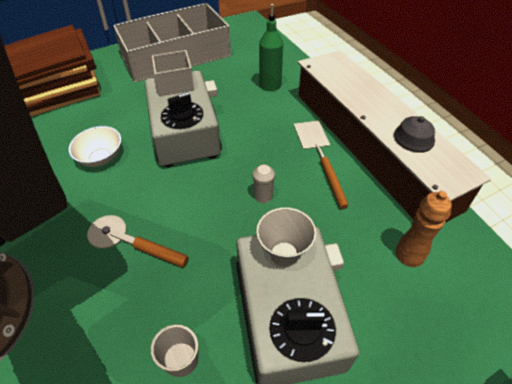

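View pics/top0.png

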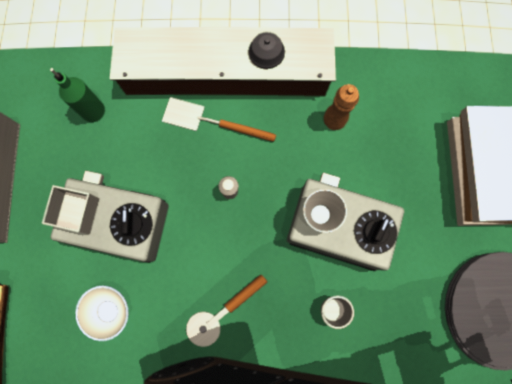

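The round grinder's dial is near (376,232) in top and (303,328) in side. The square one is at (130,224) in top. Next I'll enlarge the round dial and measure it.

```bash
cat > h.py <<'E'
import cv2, numpy as np
from cell import env, read_camera, get_calibration
def cam(n):
    c=get_calibration(n); f=192/np.tan(np.radians(c['vfov']/2)); return c,f
def ray(n,u,v):
    c,f=cam(n); x=(u-c['cx'])/f; y=(v-c['cy'])/f; rd=np.hypot(x,y); r=rd
    for _ in range(30): r=rd/(1+c['k1']*r*r)
    s=r/rd if rd>0 else 1
    T=c['world_from_camera']; return T[:3,3],T[:3,:3]@np.array([x*s,y*s,1])
def onplane(n,u,v,z):
    o,d=ray(n,u,v); return o+d*(z-o[2])/d[2]
def proj(n,P):
    c,f=cam(n); T=c['world_from_camera']; q=(np.asarray(P,float)-T[:3,3])@T[:3,:3]
    x,y=q[...,0]/q[...,2],q[...,1]/q[...,2]; k=1+c['k1']*(x*x+y*y)
    return np.stack([c['cx']+f*x*k,c['cy']+f*y*k],-1)
def ortho(n,p,cx,cy,z,half=60,px=600):
    # image looking down: right = +x, up = +y
    g=np.linspace(-half,half,px); X,Y=np.meshgrid(cx+g,cy-g)
    m=proj(n,np.stack([X,Y,np.full_like(X,z)],-1)).astype(np.float32)
    return cv2.remap(p,m[...,0],m[...,1],cv2.INTER_CUBIC)
E
python3 - <<'E'
from h import *
a=onplane('top',376,232,110); b=onplane('side',303,328,110); print(a,b)
for n in ['top','side']:
    p=cv2.imread(f'pics/{n}0.png'); o=ortho(n,p,a[0],a[1],108,60,600)
    cv2.imwrite(f'pics/o_{n}0.png',o)
    d=np.load(f'pics/{n}0.npy'); print(n, cam(n)[1])
    u,v=(376,232) if n=='top' else (303,328); print(d[v-2:v+3,u-2:u+3])
E
```

```text
[ 499.28325249 -310.72714221  110.        ] [ 501.73674262 -314.33431118  110.        ]
top 423.383907806119
[[865.7792  857.4077  848.40564 841.523   835.28625]
 [859.8067  855.01874 844.38135 835.27356 829.84467]
 [855.00385 847.4073  839.36115 833.4001  833.0773 ]
 [852.45624 842.58923 834.1702  829.7477  828.13135]
 [845.2177  835.57916 832.4425  828.2913  829.3037 ]]
side 396.23323450856856
[[508.49213 510.77206 509.2181  508.58813 509.0642 ]
 [512.35095 512.65283 510.64282 511.62946 512.96967]
 [518.03503 517.31433 517.0785  519.43384 516.8239 ]
 [519.8201  519.1644  520.2184  520.41785 521.0301 ]
 [523.0768  521.6126  521.90826 522.0563  522.1184 ]]
```

View pics/o_top0.png

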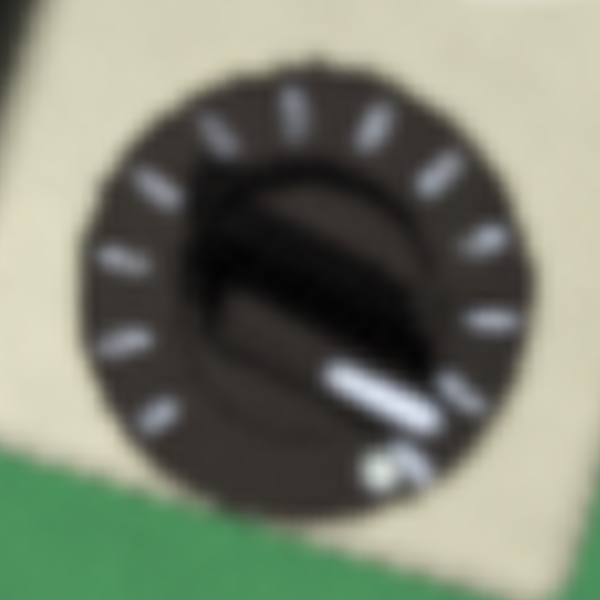

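View pics/o_side0.png

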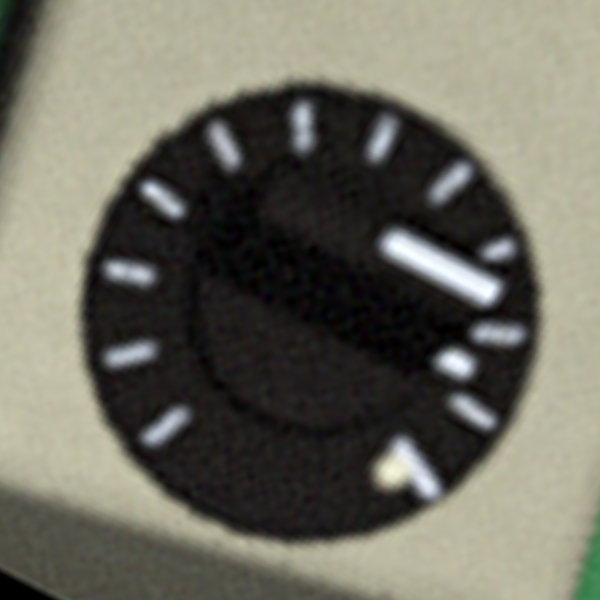

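```bash
cat > m.py <<'E'
from h import *
from scipy.optimize import least_squares
def marks(n,p,cx,cy,z=107):
    o=ortho(n,p,cx,cy,z,60,600); g=o.min(2)
    _,b=cv2.threshold(g,105,255,cv2.THRESH_BINARY)
    k,l,s,c=cv2.connectedComponentsWithStats(b)
    out=[]
    for i in range(1,k):
        if 60<s[i,4]<3000:
            ys,xs=np.nonzero(l==i)
            w,V=np.linalg.eigh(np.cov(xs,ys)); v=V[:,1]
            out.append((cx-60+c[i,0]*.2, cy+60-c[i,1]*.2, s[i,4], np.degrees(np.arctan2(-v[1],v[0])), np.sqrt(w[1]),np.sqrt(w[0])))
    return out
E
python3 - <<'E'
from m import *
for n in ['top','side']:
    p=cv2.imread(f'pics/{n}0.png')
    print(n)
    for m in marks(n,p,499.3,-310.7): print(np.round(m,1))
E
```

```text
top
[ 498.1 -272.4  360.   -78.6    7.6    3.8]
[ 514.2 -276.4  799.  -117.6   10.5    6.1]
[ 483.1 -278.3  179.   -47.4    5.6    2.6]
[ 527.1 -285.9  926.  -136.5   12.1    6.2]
[ 470.9 -288.7  766.   142.5   11.1    5.5]
[ 536.9 -298.9  707.  -158.9    9.3    6.1]
[ 463.6 -302.9  688.   162.5   11.3    4.9]
[ 538.1 -315.   746.   178.2   11.7    5.1]
[ 464.4 -319.4  846.  -165.8   12.2    5.6]
[ 531.6 -329.9  840.   141.2   12.7    5.4]
[ 471.  -334.1  701.  -146.2    9.5    5.9]
side
[ 500.  -275.5  702.   -88.7   12.3    4.7]
[ 515.9 -278.2  651.  -113.    11.2    4.7]
[ 484.3 -279.4  710.   -62.6   12.     4.8]
[ 529.7 -286.8  740.  -137.3   12.6    4.7]
[ 472.  -290.2  726.   141.3   12.6    4.6]
[ 539.4 -300.4  417.  -161.1    7.7    4.3]
[ 465.4 -304.9  766.   168.8   12.9    4.8]
[ 539.2 -317.2  756.   176.6   13.     4.7]
[ 465.4 -321.3  749.  -166.3   13.     4.7]
[ 530.8 -323.1  800.   161.1    9.6    6.7]
[ 534.1 -332.7  744.   146.2   12.6    4.7]
[ 472.6 -335.8  748.  -141.7   13.3    4.6]
```

```bash
cat >> m.py <<'E'
def fit(M):
    M=np.array(M)[:,:2]
    def f(q):
        k=np.arange(12); a=q[3]+np.radians(25)*k
        P=np.stack([q[0]+q[2]*np.cos(a),q[1]+q[2]*np.sin(a)],1)
        d=M[:,None]-P[None]; j=np.argmin((d**2).sum(2),1)
        return d[np.arange(len(M)),j].ravel()
    r=least_squares(f,[M[:,0].mean(),M[:,1].mean(),38,np.radians(-59)],loss='soft_l1',f_scale=.5)
    return r.x, np.abs(r.fun).reshape(-1,2).max(1)
E
python3 - <<'E'
from m import *
for n in ['top','side']:
    p=cv2.imread(f'pics/{n}0.png')
    for z in (105,107,110):
        x,e=fit(marks(n,p,499.3,-310.7,z)); print(n,z,np.round(x[:3],2),np.degrees(x[3]),np.round(e,1))
    # pointer line on bar top z=153
    o=ortho(n,p,499.3,-310.7,153,60,600); cv2.imwrite(f'pics/b_{n}0.png',o)
    for m in marks(n,p,499.3,-310.7,153): print(np.round(m,1))
E
```

```text
top 105 [ 500.65 -311.35   37.31] -56.66633837387606 [1.2 0.2 0.3 0.7 0.2 1.  0.4 0.6 0.2 0.6 0.2]
top 107 [ 500.47 -310.78   37.22] -56.671455265518865 [1.2 0.2 0.3 0.7 0.3 1.1 0.4 0.6 0.2 0.6 0.2]
top 110 [ 501.01 -303.45   35.61] -44.79809403365738 [6.2 7.5 4.9 5.1 2.  2.1 1.9 3.2 4.5 4.9 7.4]
[ 494.2 -261.2  325.   -78.6    7.1    3.7]
[ 509.5 -265.   720.  -116.9   10.     5.8]
[ 480.  -266.8  160.   -47.5    5.3    2.4]
[ 521.6 -274.   828.  -136.7   11.4    5.8]
[ 468.4 -276.6  686.   142.7   10.5    5.2]
[ 530.9 -286.3  640.  -157.7    8.8    5.8]
[ 461.5 -290.1  618.   162.8   10.8    4.6]
[ 532.1 -301.6  674.   178.3   11.     4.9]
[ 462.3 -305.7  764.  -165.8   11.7    5.3]
[ 525.9 -315.7  763.   141.2   12.     5.2]
[ 468.6 -319.6  631.  -145.8    9.     5.6]
side 105 [ 502.73 -312.06   37.64] -81.64822400204166 [ 0.3  0.4  0.3  0.3  0.1  1.6  0.2  0.2  0.3  9.3  0.4 14.5]
side 107 [ 504.46 -305.69   35.54] -68.38935010966227 [ 5.7  8.1  3.4  5.   1.4  1.2  3.6  1.   7.2  7.   3.8 14.1]
side 110 [ 501.24 -313.48   37.31] -56.8258906166066 [0.4 0.4 0.2 0.3 0.1 1.6 0.  0.2 0.1 9.2 0.4 0. ]
[ 487.5 -292.3  582.   -88.3   11.2    4.2]
[ 502.  -294.7  548.  -113.    10.2    4.3]
[ 473.2 -295.8  589.   -62.6   10.8    4.4]
[ 514.6 -302.5  618.  -137.1   11.5    4.4]
[ 461.9 -305.7  602.   141.3   11.5    4.2]
[ 523.4 -315.   347.  -162.3    7.1    3.9]
[ 455.9 -319.1  636.   168.6   11.8    4.4]
[ 523.3 -330.4  633.   176.2   11.9    4.3]
[ 455.9 -334.1  619.  -166.1   11.8    4.2]
[ 515.6 -335.7  664.   160.5    8.8    6.1]
[ 518.6 -344.5  623.   146.2   11.6    4.3]
[ 462.4 -347.3  626.  -141.8   12.1    4.2]
```

View pics/b_top0.png

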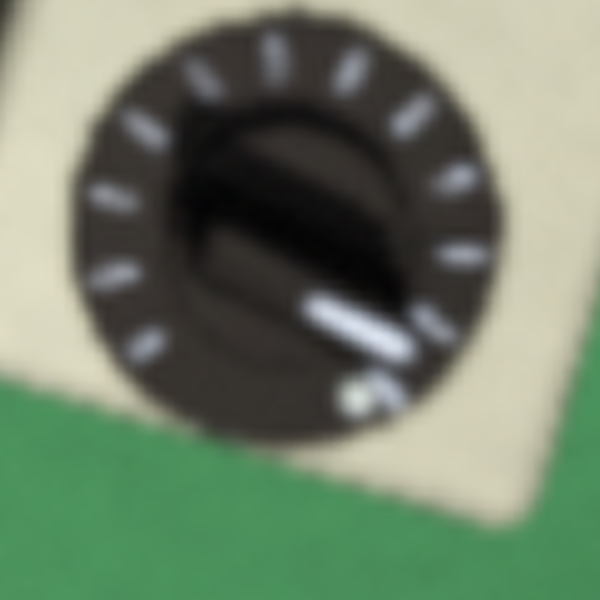

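View pics/b_side0.png

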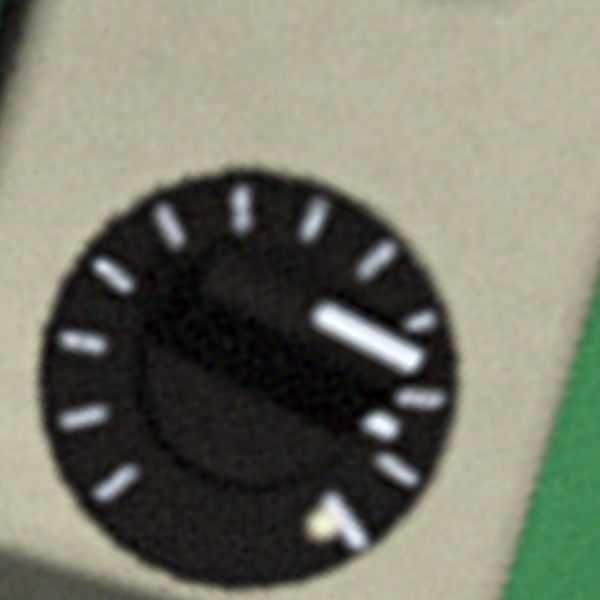

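Both views agree. The ring centre is about (501.8, -312), the stop mark is at -56.7° and the pointer is at about -26.8°, so the dial reads about 30°. I'll move above it first.

Request:
{"api": "arm_command", "payload": {"targets": [[[0,0,0.847],[0.3508,-0.1496,0],0],[[0,0,0.847],[0.3508,-0.1496,0],0],[[0,0,0.847],[0.3508,-0.1496,0],0],[[0,0,0.847],[0.3508,-0.1496,0],0],[[0,0,0.847],[0.3508,-0.1496,0],0],[[0,0,0.847],[0.3508,-0.1496,0],0],[[0,0,0.847],[0.3508,-0.1496,0],0],[[0,0,0.847],[0.3508,-0.1496,0],0]]}}

```text
t: 0.9
eef_pos: [503.1, -309.9, 214.5]
tcp_rot: [-3.141, 0.0, -0.468]
ft_force: [-0.1, -0.1, -0.3]
opening: 1.002
```

```bash
python3 - <<'E'
from m import *
for n in ['side','top']:
    p,d=read_camera(n); cv2.imwrite(f'pics/{n}1.png',p)
s=env.state(); print(s['eef_pos'],s['tcp_rot'],s['joints'],s['ft_force'],s['moment'])
p=cv2.imread('pics/side1.png'); cv2.imwrite('pics/c1.png',cv2.resize(p[150:384,150:450],None,fx=2.5,fy=2.5,interpolation=cv2.INTER_CUBIC))
E
```

```text
[ 504.43497204 -308.40989024  214.33581773] [-3.14090147e+00  1.74626822e-04 -4.63695952e-01] [-6.60746833e-01  4.43196748e-01  1.64457259e+00  7.40244869e-04
  1.05413000e+00  1.37337974e+00] [-1.07245421  0.0237311   0.42166604] [ 0.02922451 -0.01543068 -0.03061402]
```

View pics/c1.png

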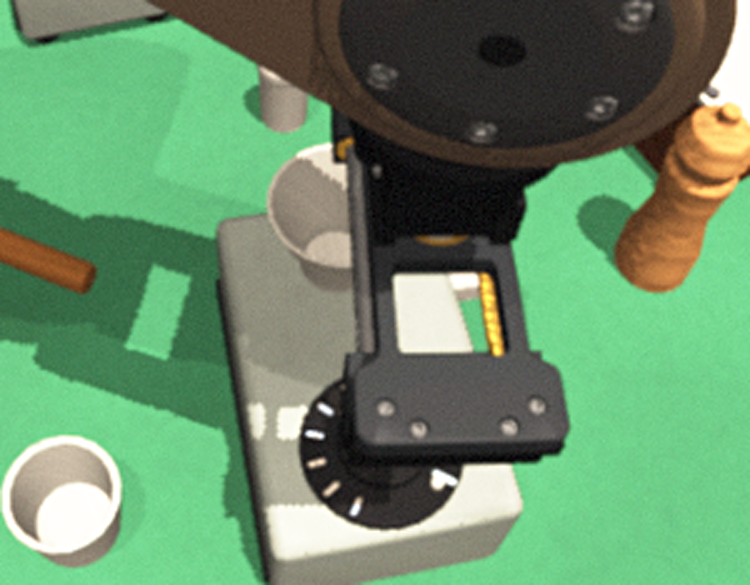

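The gripper hovers over the round dial with its fingers on either side of the bar (dial at about (400,445) in the crop). I'll descend partway and let it settle.

Request:
{"api": "arm_command", "payload": {"targets": [[[0,0,0],[0,0,0.02],0],[[0,0,0],[0,0,0.04],0],[[0,0,0],[0,0,0.04],0],[[0,0,0],[0,0,0.04],0]]}}

```text
t: 1.4
eef_pos: [501.5, -312.4, 174.8]
tcp_rot: [-3.142, 0.001, -0.469]
ft_force: [-0.2, -0.0, -0.3]
opening: 0.999
```

Request:
{"api": "arm_command", "payload": {"targets": [[[0,0,0],[0,0,0.02],0],[[0,0,0],[0,0,0.04],0],[[0,0,0],[0,0,0.0515],0],[[0,0,0],[0,0,0.0515],0],[[0,0,0],[0,0,0.0515],0]]}}

```text
t: 1.9
eef_pos: [502.0, -312.4, 124.0]
tcp_rot: [3.141, -0.001, -0.468]
ft_force: [0.4, 0.4, 0.4]
opening: 0.999
```

Now I'll close the fingers gradually and watch the force.

Request:
{"api": "arm_command", "payload": {"targets": [[[0,0,0],[0,0,0],190],[[0,0,0],[0,0,0],190],[[0,0,0],[0,0,0],190],[[0,0,0],[0,0,0],190],[[0,0,0],[0,0,0],190],[[0,0,0],[0,0,0],190]]}}

```text
t: 2.5
eef_pos: [501.8, -312.0, 123.2]
tcp_rot: [3.142, -0.0, -0.468]
ft_force: [-0.6, 0.3, 0.1]
opening: 0.554
```

```bash
python3 - <<'E'
from m import *
p,d=read_camera('side'); cv2.imwrite('pics/side2.png',p)
s=env.state(); print(s['eef_pos'],s['tcp_rot'],s['ft_force'],s['moment'],s['opening']*95)
cv2.imwrite('pics/c2.png',cv2.resize(p[200:384,180:400],None,fx=3,fy=3,interpolation=cv2.INTER_CUBIC))
E
```

```text
[ 501.77229303 -311.98786986  123.15381971] [ 3.14151733e+00 -6.86558241e-05 -4.68166449e-01] [0.73111114 0.09698273 0.60162279] [ 0.05451981  0.05733632 -0.04588702] 48.67076170640722
```

View pics/c2.png

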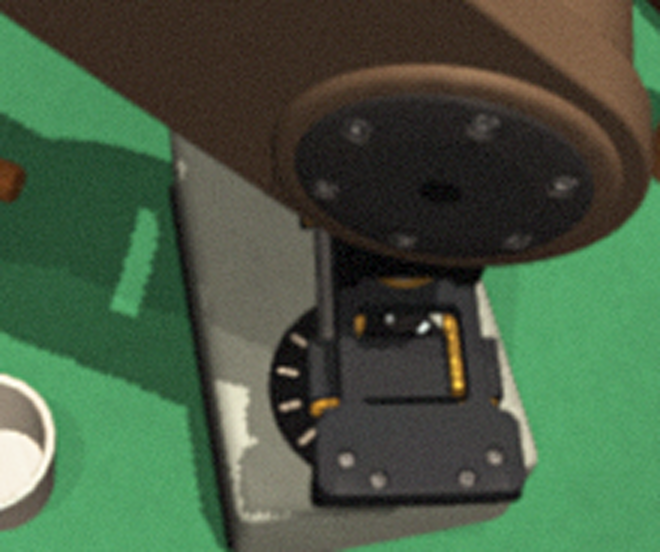

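Request:
{"api": "arm_command", "payload": {"targets": [[[0,0,0],[0,0,0],255],[[0,0,0],[0,0,0],255],[[0,0,0],[0,0,0],255],[[0,0,0],[0,0,0],255],[[0,0,0],[0,0,0],255],[[0,0,0],[0,0,0],255],[[0,0,0],[0,0,0],255],[[0,0,0],[0,0,0],255]]}}

```text
t: 3.35
eef_pos: [501.8, -311.9, 123.1]
tcp_rot: [3.142, -0.0, -0.468]
ft_force: [0.8, 1.3, -0.3]
opening: 0.149
```

```bash
python3 - <<'E'
from h import *
s=env.state(); print(s['eef_pos'],s['tcp_rot'],s['ft_force'],s['moment'],s['opening']*95)
E
```

```text
[ 501.79086097 -311.91208226  123.13449097] [ 3.14158854e+00 -2.98408192e-05 -4.68118881e-01] [ 0.84472409  1.34323053 -0.27595257] [ 0.24440756 -0.0592125   0.0770504 ] 14.123780479761834
```

It's gripped at 14.1 mm and well centred. Turning clockwise most of the way.

Request:
{"api": "arm_command", "payload": {"targets": [[[0,0,0.1],[0,0,0],255],[[0,0,0.2],[0,0,0],255],[[0,0,0.3],[0,0,0],255],[[0,0,0.38],[0,0,0],255],[[0,0,0.44],[0,0,0],255],[[0,0,0.44],[0,0,0],255],[[0,0,0.44],[0,0,0],255]]}}

```text
t: 4.05
eef_pos: [501.8, -311.9, 123.1]
tcp_rot: [-3.142, -0.0, -0.907]
ft_force: [0.2, 1.7, -0.1]
opening: 0.144
```

```bash
cat > st.py <<'E'
from h import *
s=env.state(); print(s['t'],s['eef_pos'],'yaw deg',np.degrees(s['tcp_rot'][2]),s['ft_force'],s['moment'],s['tau'][5],s['opening']*95)
E
python3 st.py
```

```text
4.05 [ 501.79635279 -311.92313281  123.13516703] yaw deg -51.93991723228712 [ 0.18424185  1.72104271 -0.14233979] [ 0.33523708 -0.10508155 -0.07854457] 0.07681878749281168 13.662895813127497
```

Request:
{"api": "arm_command", "payload": {"targets": [[[0,0,0.03],[0,0,0],255],[[0,0,0.06],[0,0,0],255],[[0,0,0.06],[0,0,0],255]]}}

```text
t: 4.35
eef_pos: [501.8, -311.9, 123.1]
tcp_rot: [-3.142, -0.0, -0.968]
ft_force: [1.2, 1.8, -0.4]
opening: 0.148
```

```bash
python3 st.py
```

```text
4.35 [ 501.79251731 -311.91113538  123.12862927] yaw deg -55.481460021928406 [ 1.15707029  1.75399279 -0.41690937] [ 0.36643178 -0.12867822 -0.03101589] 0.32799105159938335 14.095038838060248
```

Request:
{"api": "arm_command", "payload": {"targets": [[[0,0,0.02],[0,0,0],255],[[0,0,0.02],[0,0,0],255]]}}

```text
t: 4.55
eef_pos: [501.8, -311.9, 123.1]
tcp_rot: [-3.142, -0.0, -0.989]
ft_force: [1.1, 1.1, -0.6]
opening: 0.146
```

```bash
python3 st.py
```

```text
4.55 [ 501.78001812 -311.93655506  123.13495501] yaw deg -56.64311542313092 [ 1.10610626  1.14145573 -0.57383441] [ 0.46376647 -0.14242594 -0.05165857] 0.1795954629778862 13.887767176910689
```

Request:
{"api": "arm_command", "payload": {"targets": [[[0,0,0.02],[0,0,0],255],[[0,0,0.02],[0,0,0],255]]}}

```text
t: 4.75
eef_pos: [501.8, -311.9, 123.1]
tcp_rot: [3.141, -0.0, -1.008]
ft_force: [0.3, 2.0, 0.9]
opening: 0.142
```

```bash
python3 st.py
```

```text
4.75 [ 501.77870692 -311.92790828  123.14646492] yaw deg -57.758474007449 [0.32870823 2.01282335 0.9158331 ] [ 0.49825285 -0.2013404   0.5369467 ] 0.8197610825300217 13.486887732891175
```

The moment about z jumped to 0.54 N m, so the dial is meeting the stop. One more small step should confirm it.

Request:
{"api": "arm_command", "payload": {"targets": [[[0,0,0.02],[0,0,0],255],[[0,0,0.02],[0,0,0],255]]}}

```text
t: 4.95
eef_pos: [501.8, -311.9, 123.1]
tcp_rot: [3.141, -0.0, -1.028]
ft_force: [1.1, 2.4, 0.0]
opening: 0.151
```

```bash
python3 st.py
```

```text
4.95 [ 501.75998927 -311.94210029  123.13238126] yaw deg -58.92070519063898 [1.10813778 2.35513648 0.03356725] [ 0.5142422  -0.20338103  0.8262531 ] 1.0606519505381584 14.371611805465278
```

Request:
{"api": "arm_command", "payload": {"targets": [[[0,0,0.02],[0,0,0],255],[[0,0,0.02],[0,0,0],255]]}}

```text
t: 5.15
eef_pos: [501.7, -311.9, 123.2]
tcp_rot: [3.141, 0.0, -1.049]
ft_force: [-0.6, 2.8, 1.0]
opening: 0.15
```

```bash
python3 st.py
```

```text
5.15 [ 501.70977848 -311.87275114  123.17382519] yaw deg -60.09266030651657 [-0.63752939  2.84519282  0.99900235] [ 0.72964373 -0.11100999  0.84046637] 1.1021005734801292 14.294418498247653
```

The torque saturates at 0.84 N m, so the dial is hard against its stop, which sits at about -57°, and the pads are slipping slightly. I'll unwind to -57°, loosen, and re-pinch so the pads lie flat on the bar.

Request:
{"api": "arm_command", "payload": {"targets": [[[0,0,-0.03],[0,0,0],255],[[0,0,-0.053],[0,0,0],200],[[0,0,-0.053],[0,0,0],200],[[0,0,-0.053],[0,0,0],200],[[0,0,-0.053],[0,0,0],255],[[0,0,-0.053],[0,0,0],255],[[0,0,-0.053],[0,0,0],255],[[0,0,-0.053],[0,0,0],255]]}}

```text
t: 5.95
eef_pos: [501.8, -312.0, 123.2]
tcp_rot: [-3.142, -0.0, -0.995]
ft_force: [1.1, -0.6, -0.6]
opening: 0.144
```

```bash
python3 st.py
```

```text
5.95 [ 501.84037251 -312.04976789  123.16047945] yaw deg -57.01902354858377 [ 1.14425336 -0.58934527 -0.60477218] [ 0.08415051 -0.2021192   0.13345022] 0.10799993528053164 13.648349166271458
```

Now counterclockwise 75°, in two calls with ramps.

Request:
{"api": "arm_command", "payload": {"targets": [[[0,0,-0.05],[0,0,0],255],[[0,0,-0.15],[0,0,0],255],[[0,0,-0.25],[0,0,0],255],[[0,0,-0.35],[0,0,0],255],[[0,0,-0.45],[0,0,0],255],[[0,0,-0.55],[0,0,0],255],[[0,0,-0.65],[0,0,0],255],[[0,0,-0.75],[0,0,0],255]]}}

```text
t: 6.75
eef_pos: [501.9, -312.0, 123.2]
tcp_rot: [3.142, -0.0, -0.241]
ft_force: [1.4, 0.3, -0.4]
opening: 0.145
```

Request:
{"api": "arm_command", "payload": {"targets": [[[0,0,-0.1],[0,0,0],255],[[0,0,-0.2],[0,0,0],255],[[0,0,-0.3],[0,0,0],255],[[0,0,-0.4],[0,0,0],255],[[0,0,-0.48],[0,0,0],255],[[0,0,-0.53],[0,0,0],255],[[0,0,-0.559],[0,0,0],255],[[0,0,-0.559],[0,0,0],255]]}}

```text
t: 7.55
eef_pos: [501.9, -311.9, 123.2]
tcp_rot: [3.141, -0.0, 0.314]
ft_force: [2.7, 2.5, -0.5]
opening: 0.145
```

```bash
python3 st.py
```

```text
7.55 [ 501.93499285 -311.91852154  123.15730252] yaw deg 17.9793080336047 [ 2.67233949  2.46476995 -0.53938441] [ 0.29301845 -0.49785203  0.0907099 ] -0.38454947993159294 13.81081446395936
```

The tool is at 18.0°, so I'll open gently.

Request:
{"api": "arm_command", "payload": {"targets": [[[0,0,0],[0,0,0],0],[[0,0,0],[0,0,0],0],[[0,0,0],[0,0,0],0],[[0,0,0],[0,0,0],0],[[0,0,0],[0,0,0],0],[[0,0,0],[0,0,0],0],[[0,0,0],[0,0,0],0],[[0,0,0],[0,0,0],0]]}}

```text
t: 8.35
eef_pos: [501.8, -312.0, 123.1]
tcp_rot: [3.142, 0.0, 0.314]
ft_force: [-1.3, 1.2, 0.9]
opening: 0.766
```

Request:
{"api": "arm_command", "payload": {"targets": [[[0,0,0],[0,0,-0.02],0],[[0,0,0],[0,0,-0.05],0],[[0,0,0],[0,0,-0.09],0],[[0,0,0],[0,0,-0.13],0],[[0,0,0],[0,0,-0.13],0]]}}

```text
t: 8.85
eef_pos: [503.1, -313.0, 258.5]
tcp_rot: [3.134, -0.005, 0.314]
ft_force: [-0.1, -0.1, 0.5]
opening: 0.998
```

Request:
{"api": "arm_command", "payload": {"targets": [[[0,0,0],[-0.034,0.0171,0],0],[[0,0,0],[-0.34,0.171,0],0],[[0,0,0],[-0.34,0.171,0],0],[[0,0,0],[-0.34,0.171,0],0],[[0,0,0],[-0.34,0.171,0],0],[[0,0,0],[-0.34,0.171,0],0],[[0,0,0],[-0.34,0.171,0],0],[[0,0,0],[-0.34,0.171,0],0]]}}

```text
t: 9.65
eef_pos: [229.0, -581.0, 252.6]
tcp_rot: [-3.141, 0.0, 0.313]
ft_force: [0.3, -0.9, 0.2]
opening: 0.998
```

Request:
{"api": "arm_command", "payload": {"targets": [[[0,0,0],[0,0,0],0],[[0,0,0],[-0.03,0.015,0],0],[[0,0,0],[-0.03,0.015,0],0],[[0,0,0],[-0.03,0.015,0],0]]}}

```text
t: 10.05
eef_pos: [207.2, -602.8, 252.5]
tcp_rot: [-3.141, -0.0, 0.313]
ft_force: [-0.4, -0.3, 0.4]
opening: 1.001
```

```bash
python3 - <<'E'
from m import *
for n in ['side','top']:
    p,d=read_camera(n); cv2.imwrite(f'pics/{n}3.png',p)
    ms=[m for m in marks(n,p,500.5,-311.7,107)]
    print(n)
    for m in ms: print(np.round(m,1))
    cv2.imwrite(f'pics/o_{n}3.png',np.hstack([ortho(n,p,500.5,-311.7,z,60,400) for z in (107,153)]))
E
python3 st.py
```

```text
side
[ 500.1 -275.5  705.   -88.8   12.3    4.7]
[ 515.9 -278.2  641.  -114.3   11.2    4.6]
[ 484.3 -279.5  698.   -63.3   11.9    4.7]
[ 531.9 -284.5  140.  -141.9    3.7    3. ]
[ 472.  -290.2  728.   141.    12.5    4.7]
[ 539.5 -300.4  406.  -161.     7.6    4.3]
[ 465.4 -304.9  752.   168.3   12.8    4.8]
[ 539.2 -317.2  752.   176.5   12.9    4.7]
[ 465.5 -321.3  742.  -166.6   12.9    4.7]
[ 534.  -332.7  738.   146.    12.7    4.7]
[ 472.5 -335.8  739.  -142.1   13.2    4.5]
top
[ 498.1 -272.5  359.   -79.6    7.4    3.9]
[ 514.2 -276.4  798.  -118.1   10.4    6.1]
[ 483.3 -278.8  190.   -51.6    5.5    2.8]
[ 527.1 -285.9  918.  -136.8   12.     6.2]
[ 471.  -288.7  786.   143.    11.3    5.6]
[ 532.1 -302.1 1825.  -146.9   25.4    7.2]
[ 463.6 -302.9  684.   162.2   11.2    4.9]
[ 538.1 -315.   747.   178.    11.8    5.1]
[ 464.5 -319.4  835.  -165.7   12.1    5.5]
[ 532.3 -330.8  596.   152.3   10.2    4.7]
[ 471.  -334.1  701.  -146.5    9.5    5.9]
10.15 [ 207.98122309 -602.37747437  252.95175595] yaw deg 18.017643633764365 [-0.36813912  0.72626759 -0.33117574] [-0.00125161  0.05046097  0.06635712] 0.0014683164772577584 94.69549982546506
```

View pics/o_side3.png

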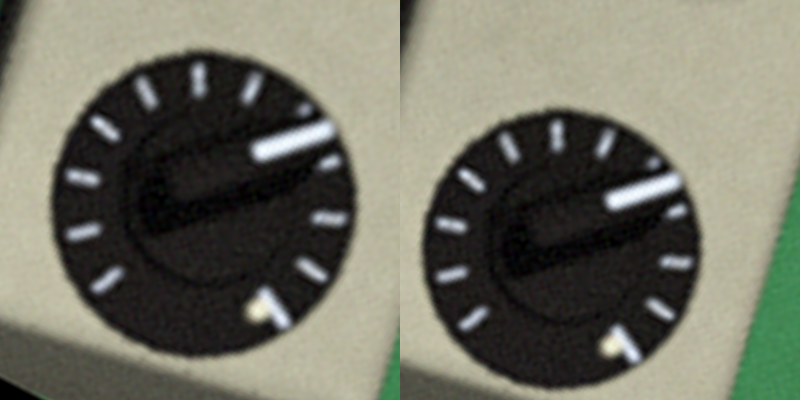

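View pics/o_top3.png

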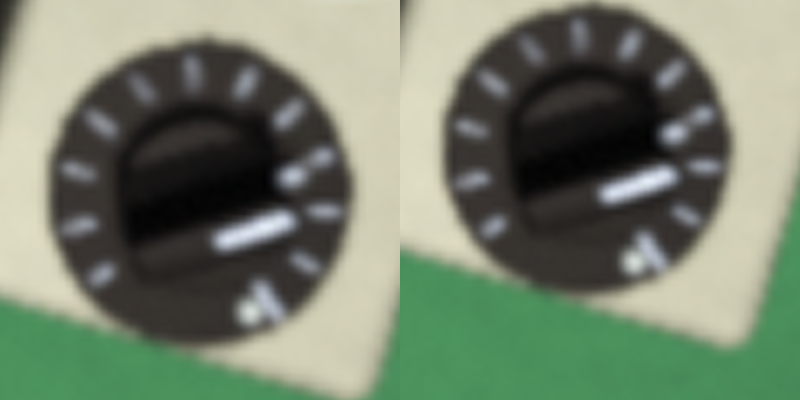

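View pics/top3.png

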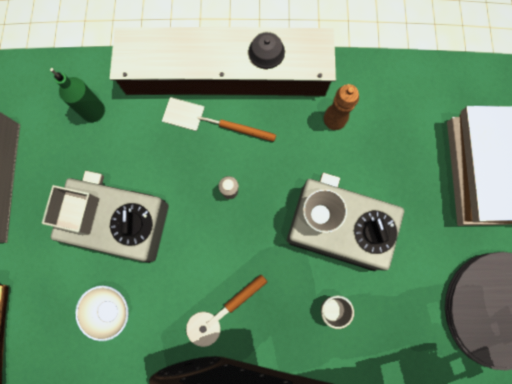

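```bash
python3 - <<'E'
from m import *
for k in '03':
  for n in ['side','top']:
    p=cv2.imread(f'pics/{n}{k}.png'); g=ortho(n,p,500.5,-311.7,153,60,600).min(2)
    for th in (165,185,205):
        b=(g>th).astype(np.uint8); b[:, 570:]=0
        c,_=cv2.findContours(b,cv2.RETR_EXTERNAL,cv2.CHAIN_APPROX_NONE)
        c=max([q for q in c if cv2.contourArea(q)<4000],key=cv2.contourArea)
        vx,vy,_,_=cv2.fitLine(c,cv2.DIST_L2,0,.01,.01).ravel()
        print(k,n,th,cv2.contourArea(c),cv2.boundingRect(c),np.degrees(np.arctan(-vy/vx)))
E
```

```text
0 side 165 2090.5 (0, 379, 52, 107) -75.21823
0 side 185 1744.5 (313, 304, 99, 59) -26.958092
0 side 205 1396.5 (314, 305, 97, 56) -26.8558
0 top 165 1818.0 (307, 297, 94, 54) -26.650436
0 top 185 1225.0 (313, 301, 84, 47) -26.534739
0 top 205 448.0 (337, 314, 56, 31) -26.974394
3 side 165 2110.0 (312, 262, 107, 49) 18.529884
3 side 185 1755.5 (313, 264, 104, 46) 18.550291
3 side 205 1352.5 (315, 266, 99, 43) 18.455858
3 top 165 1943.0 (307, 255, 101, 44) 18.402334
3 top 185 1372.0 (311, 257, 94, 40) 18.52372
3 top 205 674.5 (316, 261, 83, 32) 18.768885
```

The pointer reads 18.5° in both views and the target is 18.3°, the fourth mark counting the stop. I'll compare the other dial's pictures before and after, then hand in.

```bash
python3 - <<'E'
from m import *
a=cv2.imread('pics/top0.png')[200:250,105:155].astype(int); b=cv2.imread('pics/top3.png')[200:250,105:155].astype(int)
print('other dial diff mean/max',abs(a-b).mean(),abs(a-b).max())
print(env.job_done())
E
```

```text
other dial diff mean/max 0.5738666666666666 4
the job is handed in; nothing more can be done
None
```

The round-hopper grinder's dial is set three clicks counterclockwise from its stop, and the job is handed in at about 10 s of the 38 s allowed.

- **To the stop:** I turned the dial clockwise about 30° until it hit the stop. The twisting force rose to about 0.84 N m and held there. The pads slipped a degree or two on the bar at that point, so I loosened and re-gripped while the dial was at its stop.
- **Back three clicks:** I turned it counterclockwise 75°, let go and moved the arm clear.
- **Dial check:** In both cameras the pointer is at about 18.5°. The third mark after the stop is at 18.3°, so the error is about 0.2°.
- **Other checks:** The square-hopper dial looks the same before and after, with only image noise between the two pictures. The forces I read stayed under about 4 N, and none of the checks failed or disagreed.

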